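# Grease a bearing by brush and send its tote into the bay

### The arm

A 6-joint arm with a two-finger parallel gripper is mounted at the origin on the work surface. World frame = base frame: x ahead of the robot, y to its left, z up, the work surface at z = 0. Lengths are in m, angles in rad, forces in N, time in s.
With the tool pointing down it reaches from about 0.35 to 0.975 m from the base axis. Payload 4.9 kg.
Tool frame: the origin (TCP) lies midway between the tips of the shut fingers; the grasp point (between the pads) lies 19 mm behind it (ctrl.hold_point_z is the distance from the TCP to the grasp point, in m); z points along the fingers, y is the line along which they close (so a half turn about z gives the same grasp; the last joint's range is limited). The gripper opens to 85 mm and grips with 20 to 120 N. Pads are 22 mm wide; open, the fingers measure 114 mm over their backs; the gripper's body (76 mm by 85 mm) begins 54 mm behind the grasp point. The pads swing forward as they close: fully open they stand 13 mm farther back than shut.
Start: joints at [-0.119, 0.053, 1.613, -0, 1.476, -0.119], TCP at [0.625, 0, 0.231] pointing down, gripper open.
Joint ranges: [-3.01, 3.01], [-1.01, 2.22], [0.06, 2.58], [-1.02, 4.17], [0.09, 2.62], [-3.14, 3.14]. Speed limits (rad/s): [2.57, 2.57, 3.14, 3.14, 3.14, 3.14].

### API

Orientations are given as a rotation vector (axis times angle).
In Python, from station import status, viewer, finish_job, ctrl gives the robot as it stands.
- The arm moves only by the shell command python3 -m jog 'ROWS' [FORCE]. ROWS is JSON, a list of rows, each a list of 7 numbers: the turn, a rotation vector about the tool's x, y, z each as a share of 5 degrees, from -1 to 1, then the shift along the tool's x, y, z each as a share of 30 mm, from -1 to 1, then the opening, from -1 (shut) to 1 (fully open). A call has 1 to 5 rows; each row shifts and turns the commanded pose from where the row before left it, along the tool's axes as they then stand; what a row does not reach is not made up. A row lasts 1/8 s, in which the tool goes at most 62.5 mm and 10.7 degrees, less where a joint would pass 70% of its speed; a pose out of reach is approached as far as the arm can. A call with a number of a shift or a turn outside -1 to 1 is refused whole. A call with a gripper value outside its range is refused whole. The fingers move at their own pace and stop on an object; FORCE is the grip in N (left out, the last holds). Time passes only in rows, so rows that do not move let the fingers close. It gives the time, the measured TCP pose, the force, the opening and the grip force at its end, in the units of the state.
- status.get_obs(): the state, without advancing time (a new reading comes with each control period).
- viewer.get_image(name): name is "scene" or "side" or "wrist"; returns a dict with "img" (400x640x3 uint8, red, green, blue), "fovy" (degrees; the focal length in pixels is half the picture's height over the tangent of half this angle, whatever the lens; pixels are square), "cx", "cy" (the principal point, pixels), "rvec" (rotation vector, rad) and "tvec" (3), from world to camera coordinates, as OpenCV has them. Camera axes: x right, y down, z forward; pixel columns grow to the right and rows downward; lengths in m; the calibration is good to about 2 mm. A picture is of the moment at which its call begins. There is no depth.
- finish_job(): hands the job in; it is judged then, once.
The state is a dict: "t": time; "q": joint angles; "dq": joint speeds; "effort": joint torques, N m; "tool_pos": TCP position; "tool_rot": TCP orientation; "contact_force": force on the tool from outside, world axes, zero at the start; "wrist_torque": the same for the moment, N m; "opening": finger opening in m; "grip_force": force on a finger pad.
Only numpy, scipy, OpenCV 4.12 (cv2) and the standard library are available. Lean on these libraries where they do the work, as an engineer would, in place of code of your own. Each camera call takes 0.05 s, during which the arm holds its last target. There are 200 camera calls.

### The job

Take the grease brush from its rest, dip its tip into the red pot and press it gently on the sprung plate inside until the plate gives a little, to load the brush; how deep the plate lies has to be felt. Then set the tip lightly on the rollers of the bearing in the blue tote and work the grease in by turning the roller cage with the brush, 45 degrees or more either way. Lay the brush back in the notches of its rest, then push the tote along the rollers fully home against the end stop of the bay, the bearing still in it; keep the fingers off the bearing and leave the other things on the bench where they are.

Things in the scene. Friction and masses are not known exactly. Their poses are not given: they have to be found in the camera images.
- brush: Grease brush, 215 mm long, 70 g, lying level in its rest, axis 44 mm above the table. Origin on its long axis at the place to grip, midway between the rest's uprights; x runs to the bristle tip. Flat-sided yellow handle x = -110 to +50 mm, 14 mm wide (y), 16 mm high (z); steel ferrule 16 x 18 mm to x = 76 mm; then stiff dark bristles 12 mm wide, 10 mm high.
- brush_tip (a point): centre of the end of the bristles, 105 mm from the brush origin along its x. The bristles are rigid; the brush may turn in a weak grip when its tip is loaded (grip with 60 N or more)
- brush_rest: Fixed dark steel rest that holds the brush level; origin on the table under its centre, x along the brush (tip side +x). Base 150 x 70 x 4 mm; two upright plates 4 mm thick at x = -45 and +45 mm, 56 mm wide, 65 mm high, each with a notch 24 mm wide, open at the top, whose floor is 36 mm above the table; the underside of the handle rests on it.
- grease_pot: Fixed red round grease pot, open on top; origin on the table under its centre. 110 mm outside diameter, wall 3 mm (inside diameter 104 mm), rim 94 mm above the table. In it lies a round brass follower plate.
- pot_rim (a point): centre of the pot's open mouth, level with the rim, 94 mm above the table
- follower: The sprung follower plate in the pot (level perforated brass disc, 96 mm diameter); origin at the pot's origin, on the table: it does not tell the plate's level. The plate lies on what is left of the grease, anywhere from 12 to 34 mm below the rim: feel for it. Pressed, it gives 4 mm under 1 to 4 N, is rigid below that, and springs back; 3 to 5 N loads the brush, over 10 N is rough.
- track: Fixed roller track, y along it, bay at its +y end; origin on the table. 13 free steel rollers, tops 44 mm above the table, y = -250 to +230 mm; guide rails 128 mm apart inside, 58 mm high, raised to blue plates 88 mm high along the bay (from y = +65 mm). Blue end stop, face at y = +222 mm, 88 mm high; behind it a housing 120 mm high to y = 323 mm. The -y end is open.
- bay (a point): where the tote's origin comes when the tote is fully home: on the roller tops, 146 mm along the track's +y, the tote's +y wall then touching the end stop
- tote: Blue open tote on the rollers; origin under the centre of its underside, axes parallel to the track's. 120 mm (x) by 150 mm (y), 30 mm high, walls and floor 4 mm; a round spigot (34 mm diameter, 14 mm high) in its centre holds the bearing. About 0.7 kg with the bearing. It rolls along the track at a push of 1 to 2 N and stops where it is left.
- bearing: Tapered roller bearing on the tote's spigot: steel inner ring, 42 mm bore, which stands still, and round it 15 rollers in a cage, 78 mm over all, that turns by hand; origin at the centre of its underside, on the tote's floor, z up. The direction in which it lies does not matter.
- cage (a joint): turn of the roller cage about the bearing's axis, rad, anticlockwise from above positive; 0 at the start. It turns freely but with a little drag (0.3 N at the rollers) and stays where it is left; a brush tip pressed on it with 2 to 6 N and moved along the ring carries it round by friction. One cage bar is yellow.
- bearing_top (a point): on the bearing's axis, level with the upper ends of the rollers: 22 mm above the bearing's origin, 70 mm above the table. The upper face of the turning ring of rollers lies flat at this height from 29 to 37 mm from the axis; the inner ring (21 to 29 mm) is 1.5 mm lower.
- spare_bearing: another bearing like the first, loose on the table: leave alone
- outer_race: loose steel ring, 72 mm diameter, 20 mm high, on the table: leave alone
- green_ring: loose green spacer ring, 60 mm diameter, 8 mm high, on the table: leave alone
- key_cup: loose clear cup with hex keys, 68 mm diameter, 155 mm high with its keys: leave alone
- cleaner_bottle: loose white bottle, 60 mm diameter, 170 mm high: leave alone
There are look-alikes about, which are no part of the job. What is shaped like the bearing but purple or turquoise is not meant.

How it is judged:
By the outcome, as a careful person would: the job done as asked, in the order asked, and still so for the second after the job is handed in, with the robot touching nothing.
It also fails if it takes over 69 s, if anything falls off the work surface, if the arm or the gripper's body presses on something with over 40 N, if the wrist force passes 120 N, or if a joint passes its speed limit or range.

## Working session

There is one attempt and no reset: what is moved stays moved. The work goes in short steps, Python scripts to look and compute and a shell command to move; the robot and the scene stay as the last step left them, time stands still between calls to the robot, and variables do not carry over. Pictures are saved under pics/ and viewed, at most 10 in all, crops included, and the job is handed in when it is done.

```bash
ls; mkdir -p pics
cat > h.py <<'E'
import numpy as np,cv2,json,sys
from station import status,viewer,ctrl
from scipy.spatial.transform import Rotation as R
def shot(n,f):
    im=viewer.get_image(n); cv2.imwrite(f'pics/{f}.png',im['img'][:,:,::-1])
    d={k:(np.array(im[k]).tolist()) for k in('fovy','cx','cy','rvec','tvec')}; json.dump(d,open(f'pics/{f}.json','w'))
def crop(f,x0,y0,x1,y1,s,o):
    a=cv2.imread(f'pics/{f}.png')[y0:y1,x0:x1]; cv2.imwrite(f'pics/{o}.png',cv2.resize(a,None,fx=s,fy=s,interpolation=cv2.INTER_CUBIC))
def cal(f):
    d=json.load(open(f'pics/{f}.json')); F=200/np.tan(np.radians(d['fovy'])/2)
    return F,d['cx'],d['cy'],R.from_rotvec(d['rvec']).as_matrix(),np.array(d['tvec'])
def px2w(f,u,v,z):
    F,cx,cy,M,t=cal(f); o=-M.T@t; r=M.T@np.array([(u-cx)/F,(v-cy)/F,1]); return o+r*(z-o[2])/r[2]
def w2px(f,p):
    F,cx,cy,M,t=cal(f); c=M@np.array(p)+t; return np.array([cx+F*c[0]/c[2],cy+F*c[1]/c[2]])
E
python3 - <<'E'
from h import *
for n in('scene','side','wrist'): shot(n,n+'0')
a=[cv2.imread(f'pics/{n}0.png') for n in('scene','side','wrist')]
print(status.get_obs(),ctrl.hold_point_z)
for n in('scene','side','wrist'):
    F,cx,cy,M,t=cal(n+'0');print(n,F,cx,cy,-M.T@t,M[2])
cv2.imwrite('pics/s0.png',cv2.resize(a[0],(800,500)))
E
```

```text
pics
{'t': 0.15, 'q': array([-1.19024237e-01,  5.32375639e-02,  1.61397425e+00, -5.64392378e-06,
        1.47599857e+00, -1.19003632e-01]), 'dq': array([ 0.00064616, -0.002124  , -0.0040736 ,  0.00144854, -0.00032003,
       -0.00146647]), 'effort': array([ 5.10442842e-04, -3.94241810e+01, -3.70721948e+01, -1.15854355e-04,
        4.61802789e-03,  5.00508997e-05]), 'tool_pos': array([6.24515750e-01, 4.15976758e-05, 2.30327976e-01]), 'tool_rot': array([-2.22056674e+00, -2.22052219e+00,  1.57708504e-03]), 'contact_force': array([-0.1698058 ,  0.1108197 ,  0.42742023]), 'wrist_torque': array([-0.02327169,  0.07696661,  0.01244509]), 'grip_force': 0.0, 'opening': 0.08544596176656226} 0.0187
scene 387.70327483281875 318.6731888414559 203.31226975810918 [ 1.21760862 -0.41063974  1.25323677] [-0.46163447  0.26864389 -0.84541355]
side 426.3503707163588 314.80600865782867 203.0806995537546 [0.09360976 0.6009659  1.09448163] [ 0.377287   -0.49260428 -0.78421652]
wrist 357.8407601710911 318.5990479066644 204.6795282353492 [0.62471864 0.07125609 0.37252129] [-7.55125807e-04 -2.81723702e-01 -9.59495276e-01]
```

View pics/s0.png

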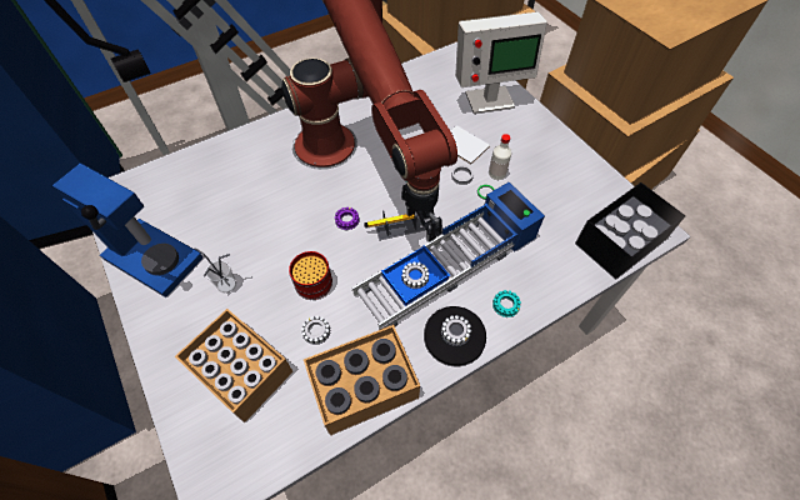

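View pics/side0.png

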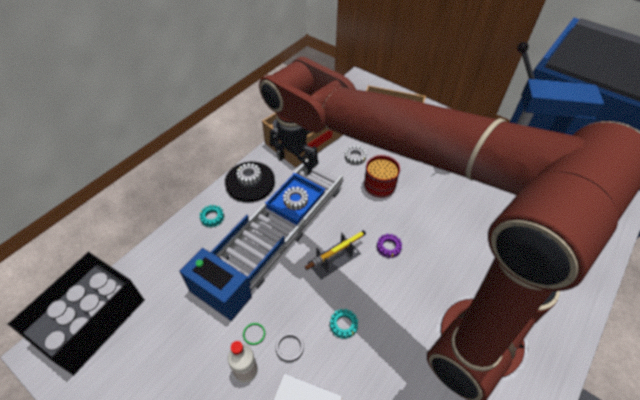

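Scene picture (800x500) shows the target bearing in the blue tote at (415,275). Look-alikes are the spare on the table (316,330), the one on a black turntable (456,330), turquoise (507,303) and purple (347,217). The brush is the yellow handle at (390,221) on its rest, and the pot is red at (311,274). In the side view they are: bearing (295,197), brush (338,250), pot (381,175). I choose the one in the tote and check it in a crop.

Run:
```python
from h import *
crop('side0',175,140,415,320,3.3,'c1'); crop('scene0',225,140,445,270,3.6,'c2')
```

```text
(no output)
```

View pics/c1.png

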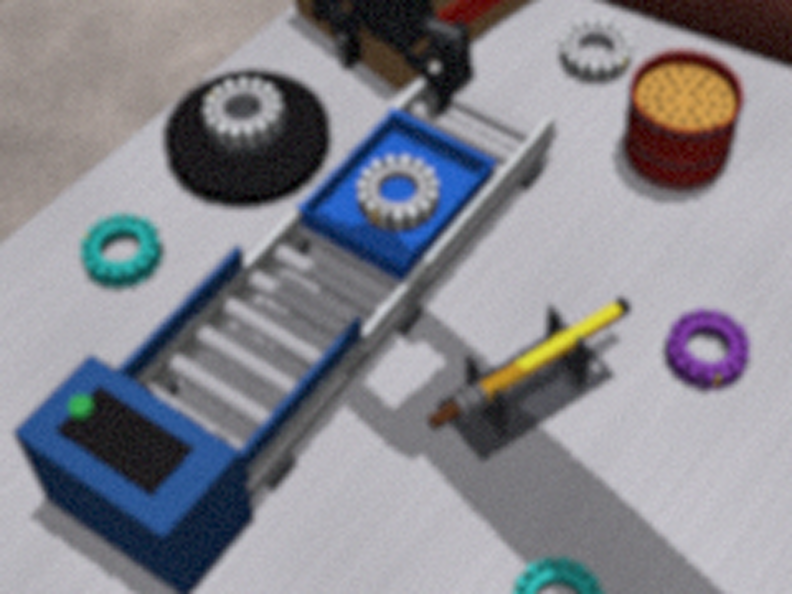

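View pics/c2.png

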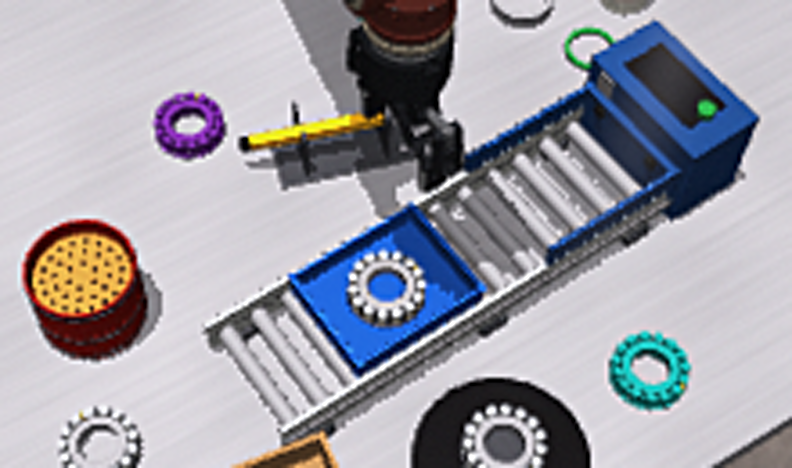

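Run:
```python
from h import *
A=lambda u,v,z:px2w('side0',175+u/3.3,140+v/3.3,z)
B=lambda u,v,z:px2w('scene0',225+u/3.6,140+v/3.6,z)
np.set_printoptions(precision=4,suppress=True)
t=A(435,415,.044);b=A(622,306,.044)
print('tip',t,'butt',b,np.linalg.norm(t-b),np.degrees(np.arctan2(*(t-b)[1::-1])),'buttB',B(243,144,.044))
d=(t-b)/np.linalg.norm(t-b);print('org',(b+.11*d+t-.105*d)/2)
print('pot',A(685,93,.094),B(80,264,.094))
print('brg',A(399,189,.070),B(386,286,.070))
for f,c in((A,[(395,110),(303,210),(402,277),(495,160)]),(B,[(411,205),(483,290),(361,372),(290,277)])):
    P=np.array([f(*x,.074) for x in c]);print('tote',P.mean(0),P.tolist())
    for i,j in((0,1),(3,2)) if f is A else ((0,3),(1,2)): print(np.degrees(np.arctan2(*(P[j]-P[i])[1::-1])))
print('housing top',[A(*x,.12) for x in((90,358),(18,432),(163,536),(247,462))],[B(*x,.12) for x in((592,62),(657,22),(757,118),(680,175))])
print('rail end', A(552,122,.058),B(205,330,.058))
```

```text
tip [0.4793 0.1329 0.044 ] butt [ 0.4156 -0.0586  0.044 ] 0.20189200451933426 71.60141283216575 buttB [ 0.4144 -0.0578  0.044 ]
org [0.4482 0.0395 0.044 ]
pot [ 0.4906 -0.2733  0.094 ] [ 0.4907 -0.2764  0.094 ]
brg [ 0.6467 -0.0248  0.07  ] [ 0.6538 -0.0285  0.07  ]
tote [ 0.6458 -0.0244  0.074 ] [[0.7107480660171813, -0.09721331660858645, 0.07400000000000007], [0.6987966237699225, 0.05131183632167069, 0.07400000000000007], [0.5785659292945792, 0.054201733699279164, 0.07400000000000007], [0.5949780024913095, -0.10587469644381275, 0.07400000000000007]]
94.60053360047088
95.85388050315976
tote [ 0.6545 -0.0284  0.074 ] [[0.5888856863809306, 0.04180967709347094, 0.07400000000000007], [0.7083241692633959, 0.048387588794551906, 0.07400000000000007], [0.7223410907086758, -0.09911128580252443, 0.07400000000000007], [0.5983905622214456, -0.10460403301172888, 0.07400000000000007]]
-86.28568819893917
-84.57144420375272
housing top [array([0.7062, 0.2972, 0.12  ]), array([0.7003, 0.3789, 0.12  ]), array([0.5477, 0.3717, 0.12  ]), array([0.5405, 0.2883, 0.12  ])] [array([0.5615, 0.2798, 0.12  ]), array([0.5536, 0.3706, 0.12  ]), array([0.7061, 0.3783, 0.12  ]), array([0.7208, 0.2686, 0.12  ])]
rail end [ 0.5878 -0.1908  0.058 ] [ 0.5988 -0.2006  0.058 ]
```

```bash
python3 -m jog '[[0,0,0,0.22,-1,0,1],[0,0,0,0.22,-1,0,1],[0,0,0,0.22,-1,0,1],[0,0,0,0.22,-1,0,1],[0,0,0,0.22,-1,0,1]]' ; python3 -m jog '[[0,0,0.92,0.22,-0.9,0,1],[0,0,0.92,0,0,0,1],[0,0,0.92,0,0,0,1],[0,0,0.92,0,0,0,1],[0,0,0,0,0,0,1]]'
python3 - <<'E'
from h import *
shot('wrist','w1'); crop('w1',60,0,560,400,1.5,'w1c'); shot('scene','s1')
o=status.get_obs();print(o['tool_pos'],R.from_rotvec(o['tool_rot']).as_matrix(),o['q'])
print([x for x in dir(ctrl) if x[0]!='_'])
print('cup',px2w('scene0',180,226,0),w2px('w1',[.4482,.0395,.044]))
E
```

```text
t: 0.78
tool_pos: [0.4738, 0.0332, 0.2309]
tool_rot: [-2.221, -2.221, 0.001]
contact_force: [1.1, 0.2, 1.3]
opening: 0.0854
grip_force: 0.0
t: 1.4
tool_pos: [0.4478, 0.0396, 0.231]
tool_rot: [-2.547, -1.839, 0.001]
contact_force: [0.1, -0.8, -1.2]
opening: 0.0852
grip_force: 0.0
[0.44785024 0.03962138 0.23108238] [[ 3.14466064e-01  9.49268636e-01 -3.88367292e-04]
 [ 9.49268712e-01 -3.14466073e-01  3.93514743e-05]
 [-8.47732167e-05 -3.81039622e-04 -9.99999924e-01]] [-7.75596456e-02 -3.88820386e-01  2.00288219e+00  9.15014412e-06
  1.52792110e+00  2.42334108e-01]
['MotionError', 'hold_point_z']
cup [ 0.35202723 -0.50205214  0.        ] [318.62531161 178.70199812]
```

View pics/w1c.png

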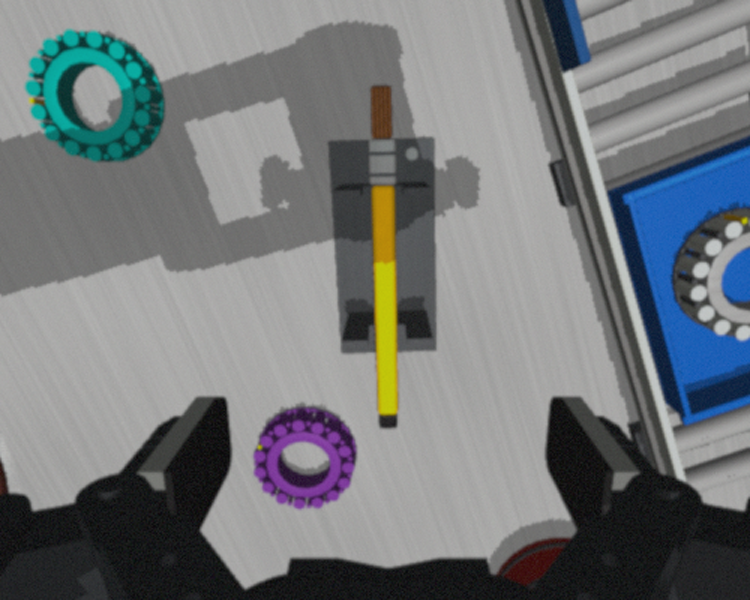

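Wrist crop shows the brush with tip (381,87) and butt (388,424), resting level between the uprights. The fingers straddle it.

Run:
```python
from h import *
f=lambda u,v,z:px2w('w1',60+u/1.5,v/1.5,z)
t=f(381,87,.049);b=f(388,425,.050)
d=(t-b)/np.linalg.norm(t-b);o=(b+.11*d+t-.105*d)/2
# uprights mid via base corners z=.004
r=np.mean([f(*x,.004) for x in((329,141),(434,138),(436,349),(342,352))],0)
print(t,b,np.linalg.norm(t-b),np.degrees(np.arctan2(d[1],d[0])),o,'rest',r)
s=status.get_obs();M=R.from_rotvec(s['tool_rot']).as_matrix()
e=np.array([*o[:2],.0255])-s['tool_pos'];print('tool shift mm',M.T@e*1000)
crop('w1',400,60,640,300,2.5,'w1r')
```

```text
[0.47759563 0.14030897 0.049     ] [ 0.41473995 -0.06127372  0.05      ] 0.21115732538292056 72.68195352365613 [0.44691197 0.04190427 0.04948816] rest [0.44768832 0.04339403 0.004     ]
tool shift mm [  1.88945224  -1.53022853 205.58281499]
```

View pics/w1r.png

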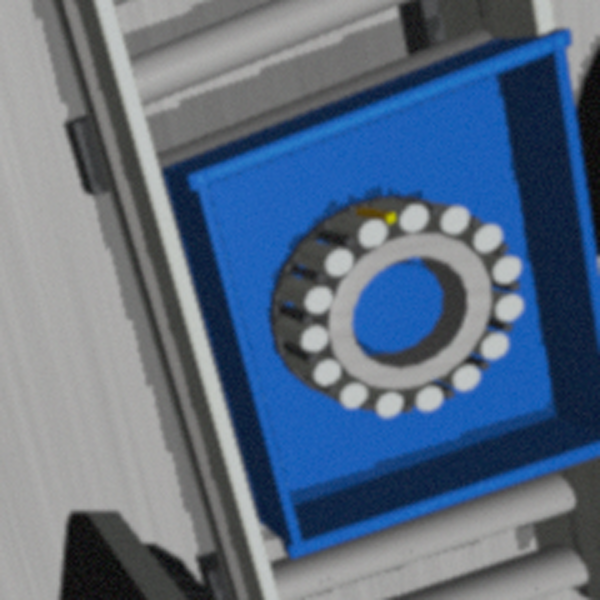

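The crop shows the grey bearing on its spigot in the blue tote, centre (412,309), with the yellow bar at (391,217): this is the target. Next I grasp the brush.

```bash
python3 -c "
from h import *
print(px2w('w1',400+412/2.5,60+309/2.5,.07))"
python3 -m jog '[[0,0,-0.2,0.06,-0.05,1,1],[0,0,0,0,0,1,1],[0,0,0,0,0,1,1],[0,0,0,0,0,1,1],[0,0,0,0,0,1,1]]' 100; python3 -m jog '[[0,0,0,0,0,1,1],[0,0,0,0,0,0.85,1],[0,0,0,0,0,0,0.2],[0,0,0,0,0,0,-0.5],[0,0,0,0,0,0,-1]]' 100; python3 -m jog '[[0,0,0,0,0,0,-1],[0,0,0,0,0,0,-1],[0,0,0,0,0,0,-1],[0,0,0,0,0,0,-1]]' 100
```

```text
[ 0.65156007 -0.0267934   0.07      ]
t: 2.12
tool_pos: [0.4471, 0.0418, 0.0804]
tool_rot: [2.531, 1.861, 0.0]
contact_force: [0.9, 1.0, 0.8]
opening: 0.0854
grip_force: 0.0
t: 2.75
tool_pos: [0.4484, 0.0417, 0.0274]
tool_rot: [2.53, 1.859, 0.003]
contact_force: [0.0, -0.1, 0.7]
opening: 0.032
grip_force: 0.0
t: 3.25
tool_pos: [0.4483, 0.0417, 0.0272]
tool_rot: [2.531, 1.859, 0.003]
contact_force: [-1.0, 0.5, 6.1]
opening: 0.0124
grip_force: 98.0
```

```bash
cat >> h.py <<'E'
def tip():
    s=status.get_obs();M=R.from_rotvec(s['tool_rot']).as_matrix();p=s['tool_pos']
    return p+M[:,0]*.105-M[:,2]*.0168,M,s
def goto(tgt):
    np.set_printoptions(precision=4,suppress=True)
    t,M,s=tip();print('t',s['t'],'tip',t,'axis',M[:,0],'q',s['q'],'F',s['contact_force'],'open',s['opening'])
    print('rows(30mm)',M.T@(np.array(tgt)-t)/.03)
E
python3 -m jog '[[0,0,0,0,0,-0.5,-1],[0,0,0,0,0,-1,-1],[0,0,0,0,0,-1,-1],[0,0,0,0,0,-1,-1],[0,0,0,0,0,-1,-1]]'; python3 -m jog '[[0,-1,0,0,0,-1,-1],[0,-1,0,0,0,0,-1],[0,-1,0,0,0,0,-1],[0,-1,0,0,0,0,-1],[0,-1,0,0,0,0,-1]]';  python3 -m jog '[[0,-1,0,0,0,0,-1],[0,-1,0,0,0,0,-1],[0,-1,0,0,0,0,-1],[0,-1,0,0,0,0,-1],[0,-1,0,0,0,0,-1]]'
python3 - <<'E'
from h import *
d=np.array([.3,.95,0])
goto(np.array([.4906,-.275,.135])+.010*d)
E
```

```text
t: 3.88
tool_pos: [0.4468, 0.0418, 0.1623]
tool_rot: [2.532, 1.86, 0.0]
contact_force: [0.1, 0.5, -1.6]
opening: 0.0125
grip_force: 97.6
t: 4.5
tool_pos: [0.4471, 0.042, 0.1916]
tool_rot: [2.287, 1.679, -0.509]
contact_force: [0.7, -0.2, -1.8]
opening: 0.0118
grip_force: 97.5
t: 5.12
tool_pos: [0.4471, 0.0421, 0.1914]
tool_rot: [1.987, 1.459, -0.928]
contact_force: [0.3, 0.3, -0.6]
opening: 0.0123
grip_force: 97.6
t 5.125 tip [0.4712 0.1186 0.1216] axis [ 0.1925  0.6118 -0.7672] q [ 0.3186  0.0457  1.8645 -0.6913  1.7802  0.6714] F [ 0.2753  0.3187 -0.5778] open 0.012294559667115646
rows(30mm) [-8.0313  4.5438  8.9183]
```

```bash
python3 -m jog '[[0,0,0,-0.9,0.5,0.98,-1],[0,0,0,-0.9,0.5,0.98,-1],[0,0,0,-0.9,0.5,0.98,-1],[0,0,0,-0.9,0.5,0.98,-1],[0,0,0,-0.9,0.5,0.98,-1]]'; python3 -m jog '[[0,0,0,-0.9,0.5,0.98,-1],[0,0,0,-0.9,0.5,0.98,-1],[0,0,0,-0.9,0.5,0.98,-1],[0,0,0,-0.8,0.5,0.98,-1],[0,0,0,0,0,0,-1]]'
python3 - <<'E'
from h import *
d=np.array([.3,.95,0])
shot('scene','s2');crop('s2',190,130,390,280,3.8,'s2c')
goto(np.array([.4906,-.275,.09])+.010*d)
E
```

```text
t: 5.75
tool_pos: [0.4589, -0.1721, 0.2003]
tool_rot: [1.989, 1.46, -0.926]
contact_force: [0.0, 0.1, -0.8]
opening: 0.0124
grip_force: 97.6
t: 6.38
tool_pos: [0.4684, -0.3411, 0.2052]
tool_rot: [1.992, 1.456, -0.928]
contact_force: [0.0, 1.1, -0.4]
opening: 0.012
grip_force: 97.7
t 6.425 tip [ 0.4928 -0.2632  0.1353] axis [ 0.1943  0.6132 -0.7657] q [-0.3847 -0.0124  1.8978 -0.9102  1.3117  0.1972] F [ 0.0117 -0.6723 -1.3274] open 0.012133938026055021
rows(30mm) [1.1123 0.0472 1.0211]
```

View pics/s2c.png

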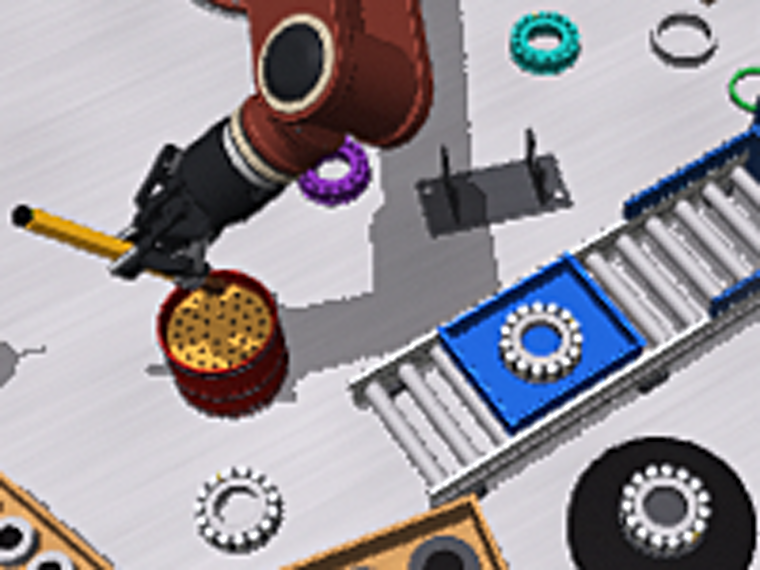

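Scene crop shows the tilted brush with its tip at (205,285), over the pot mouth, whose centre is about (222,325). Clear of everything, so I go down and feel.

```bash
g(){ grep -E 'force: \[|pos'; }; python3 -m jog '[[0,0,0,0.6,0.02,0.5,-1],[0,0,0,0.6,0.02,0.5,-1],[0,0,0,0,0,0,-1]]'|g; python3 -m jog '[[0,0,0,0,0,0,-1]]'|g;python3 -m jog '[[0,0,0,0,0,0,-1]]'|g
python3 -m jog '[[0,0,0,0.051,0,0.043,-1],[0,0,0,0,0,0,-1]]'|g
python3 -m jog '[[0,0,0,0.051,0,0.043,-1],[0,0,0,0,0,0,-1]]'|g
python3 -c "
from h import *
goto([.4936,-.2655,.08])"
```

```text
tool_pos: [0.4684, -0.3377, 0.1531]
contact_force: [-0.9, -0.9, 0.2]
tool_pos: [0.4704, -0.339, 0.1572]
contact_force: [0.2, -0.0, -1.6]
tool_pos: [0.471, -0.3395, 0.1586]
contact_force: [-0.3, -0.5, -1.2]
tool_pos: [0.4704, -0.3395, 0.1559]
contact_force: [0.2, -0.7, -1.0]
tool_pos: [0.4702, -0.3394, 0.1535]
contact_force: [-0.3, -0.6, -0.6]
t 7.55 tip [ 0.4942 -0.2627  0.0838] axis [ 0.192   0.6135 -0.766 ] q [-0.3828  0.058   1.9221 -0.9331  1.2545  0.275 ] F [-0.3419 -0.5643 -0.5889] open 0.012052196897054957
rows(30mm) [0.0369 0.0075 0.155 ]
```

```bash
g(){ grep -E 'force: \['; }; 
python3 -m jog '[[0,0,0,0.051,0,0.043,-1],[0,0,0,0,0,0,-1],[0,0,0,0,0,0,-1]]'|g
python3 -m jog '[[0,0,0,0.051,0,0.043,-1],[0,0,0,0,0,0,-1],[0,0,0,0,0,0,-1]]'|g
python3 -m jog '[[0,0,0,0.051,0,0.043,-1],[0,0,0,0,0,0,-1],[0,0,0,0,0,0,-1]]'|g
python3 -c "
from h import *
goto([.4936,-.2655,.07])"
```

```text
contact_force: [0.3, 0.8, -1.0]
contact_force: [-0.3, 0.2, -1.1]
contact_force: [-0.3, 0.0, 1.0]
t 8.675 tip [ 0.4946 -0.2629  0.0784] axis [ 0.1925  0.6131 -0.7662] q [-0.3827  0.0664  1.9239 -0.9363  1.2479  0.2844] F [-0.3016  0.0138  0.956 ] open 0.012072531515439891
rows(30mm) [ 0.1543 -0.0073  0.2508]
```

```bash
g(){ grep -E 'force: \[|pos'; }; 
python3 -m jog '[[0,0,0,0,0,0,-1]]'|g
python3 -m jog '[[0,0,0,0.026,0,0.021,-1],[0,0,0,0,0,0,-1],[0,0,0,0,0,0,-1]]'|g
python3 -m jog '[[0,0,0,0,0,0,-1]]'|g
```

```text
tool_pos: [0.4705, -0.3396, 0.148]
contact_force: [0.1, -0.8, 0.5]
tool_pos: [0.4705, -0.3395, 0.1469]
contact_force: [1.4, -0.8, 1.3]
tool_pos: [0.4705, -0.3395, 0.1469]
contact_force: [1.2, -0.5, 1.8]
```

```bash
g(){ grep -E 'force: \[|pos'; }; 
python3 -m jog '[[0,0,0,0.032,0,0.027,-1],[0,0,0,0,0,0,-1],[0,0,0,0,0,0,-1]]'|g
python3 -m jog '[[0,0,0,0,0,0,-1]]'|g
python3 -m jog '[[0,0,0,0,0,0,-1]]'|g
```

```text
tool_pos: [0.4705, -0.3395, 0.1456]
contact_force: [0.5, -2.2, 2.6]
tool_pos: [0.4705, -0.3395, 0.1456]
contact_force: [0.7, -2.3, 2.6]
tool_pos: [0.4705, -0.3395, 0.1456]
contact_force: [0.5, 0.2, 2.9]
```

The plate gives about 3.6 mm at about 3.7 N (with the baseline near -1 N). The brush is loaded, so I lift it out.

```bash
cat >> h.py <<'E'
C=np.array([.6516,-.0268])
def edge_goto(phi,z,r=.033,step=None):
    t,M,s=tip();e=t+.005*M[:,2]
    tgt=np.array([C[0]+r*np.cos(np.radians(phi)),C[1]+r*np.sin(np.radians(phi)),z])
    np.set_printoptions(precision=3,suppress=True)
    print('t',s['t'],'edge',e,'q',s['q'],'F',s['contact_force'],'rows',M.T@(tgt-e)/.03)
    return M
E
python3 -m jog '[[0,0,0,-0.766,0,-0.643,-1],[0,0,0,-0.766,0,-0.643,-1],[0,0,0,-0.766,0,-0.643,-1],[0,0,0,0,0,0,-1]]'; python3 -c "
from h import *
edge_goto(32,.11)"
```

```text
t: 10.42
tool_pos: [0.4713, -0.3395, 0.2373]
tool_rot: [1.989, 1.458, -0.923]
contact_force: [0.5, 0.1, -0.9]
opening: 0.0123
grip_force: 97.7
t 10.425 edge [ 0.494 -0.267  0.164] q [-0.382 -0.046  1.872 -0.899  1.345  0.152] F [ 0.503  0.071 -0.873] rows [ 7.85   3.318 -6.501]
```

```bash
python3 -m jog '[[0,0,0,0.98,0.415,-0.81,-1],[0,0,0,0.98,0.415,-0.81,-1],[0,0,0,0.98,0.415,-0.81,-1],[0,0,0,0.98,0.415,-0.81,-1],[0,0,0,0.98,0.415,-0.81,-1]]'|grep pos; python3 -m jog '[[0,0,0,0.98,0.415,-0.81,-1],[0,0,0,0.98,0.415,-0.81,-1],[0,0,0,0.98,0.415,-0.81,-1],[0,0,0,0,0,0,-1],[0,0,0,0,0,0,-1]]'
python3 - <<'E'
from h import *
M=edge_goto(32,.078)
shot('side','d3');shot('scene','s3')
crop('d3',250,140,350,240,5,'a'); crop('s3',270,160,370,260,5,'b')
cv2.imwrite('pics/ab.png',cv2.resize(np.hstack([cv2.imread('pics/a.png'),cv2.imread('pics/b.png')]),(800,400)))
E
```

```text
tool_pos: [0.5853, -0.1776, 0.1975]
t: 11.68
tool_pos: [0.6541, -0.083, 0.1782]
tool_rot: [1.988, 1.462, -0.931]
contact_force: [-0.3, -0.0, -0.2]
opening: 0.0121
grip_force: 97.9
t 11.675 edge [ 0.677 -0.01   0.105] q [ 0.065  0.411  1.459 -0.799  1.648  0.463] F [-0.32  -0.005 -0.24 ] rows [0.728 0.086 0.544]
```

View pics/ab.png

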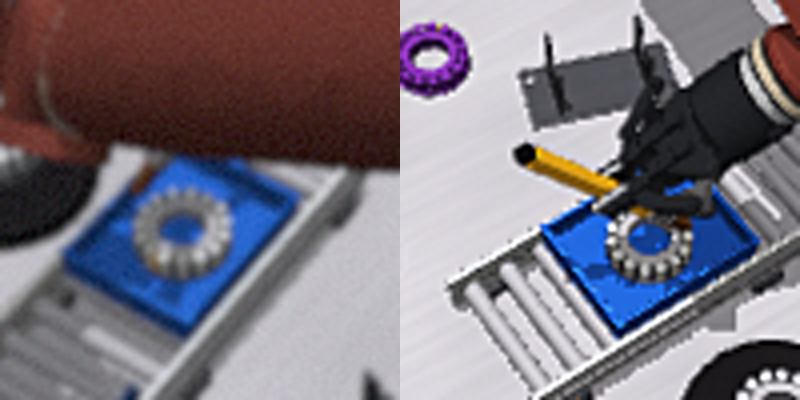

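Left (side): bearing (183,230), with the tip just behind it at (145,180). Right (scene): the tip at (685,215) is over the ring's far side, and the tote has not moved. I lower carefully.

```bash
g(){ grep -E 'force: \[|pos'; }; python3 -m jog '[[0,0,0,0.36,0.05,0.27,-1],[0,0,0,0.36,0.04,0.27,-1],[0,0,0,0,0,0,-1],[0,0,0,0,0,0,-1]]'|g
python3 -m jog '[[0,0,0,0.077,0,0.064,-1],[0,0,0,0,0,0,-1],[0,0,0,0,0,0,-1]]'|g
python3 -m jog '[[0,0,0,0.051,0,0.043,-1],[0,0,0,0,0,0,-1],[0,0,0,0,0,0,-1]]'|g
python3 -c "
from h import *
edge_goto(32,.07)"
```

```text
tool_pos: [0.6581, -0.0824, 0.1531]
contact_force: [-0.0, -0.4, -0.1]
tool_pos: [0.6583, -0.0822, 0.1505]
contact_force: [0.7, 0.5, -0.6]
tool_pos: [0.6582, -0.0822, 0.1483]
contact_force: [-0.5, 1.0, -0.7]
t 13.025 edge [ 0.681 -0.009  0.075] q [ 0.066  0.451  1.46  -0.797  1.617  0.495] F [-0.501  1.024 -0.675] rows [ 0.127 -0.047  0.13 ]
```

```bash
g(){ grep -E 'force: \[|pos'; }; 
python3 -m jog '[[0,0,0,0.064,-0.05,0.053,-1],[0,0,0,0,0,0,-1],[0,0,0,0,0,0,-1]]'|g
python3 -m jog '[[0,0,0,0.026,0,0.021,-1],[0,0,0,0,0,0,-1],[0,0,0,0,0,0,-1]]'|g
python3 -m jog '[[0,0,0,0.026,0,0.021,-1],[0,0,0,0,0,0,-1],[0,0,0,0,0,0,-1]]'|g
python3 -c "
from h import *
edge_goto(32,.07)"
```

```text
tool_pos: [0.6567, -0.0818, 0.1457]
contact_force: [0.2, -0.3, -0.4]
tool_pos: [0.6568, -0.0818, 0.1448]
contact_force: [-0.5, -0.4, -0.9]
tool_pos: [0.6568, -0.0817, 0.1438]
contact_force: [-0.6, 0.2, -0.2]
t 14.15 edge [ 0.68  -0.009  0.071] q [ 0.067  0.453  1.466 -0.796  1.612  0.501] F [-0.629  0.174 -0.177] rows [0.01  0.004 0.035]
```

```bash
g(){ grep -E 'force: \[|pos'; }; 
python3 -m jog '[[0,0,0,0.013,0,0.011,-1],[0,0,0,0,0,0,-1],[0,0,0,0,0,0,-1]]'|g
python3 -m jog '[[0,0,0,0.013,0,0.011,-1],[0,0,0,0,0,0,-1],[0,0,0,0,0,0,-1]]'|g
python3 -m jog '[[0,0,0,0.013,0,0.011,-1],[0,0,0,0,0,0,-1],[0,0,0,0,0,0,-1]]'|g
```

```text
tool_pos: [0.6568, -0.0817, 0.1433]
contact_force: [-1.6, 0.5, -1.1]
tool_pos: [0.6568, -0.0817, 0.1427]
contact_force: [0.0, -0.2, -1.4]
tool_pos: [0.6568, -0.0817, 0.1424]
contact_force: [-0.1, -0.3, -0.5]
```

```bash
g(){ grep -E 'force: \[|pos'; }; 
python3 -m jog '[[0,0,0,0.013,0,0.011,-1],[0,0,0,0,0,0,-1],[0,0,0,0,0,0,-1]]'|g
python3 -m jog '[[0,0,0,0.013,0,0.011,-1],[0,0,0,0,0,0,-1],[0,0,0,0,0,0,-1]]'|g
python3 -m jog '[[0,0,0,0.013,0,0.011,-1],[0,0,0,0,0,0,-1],[0,0,0,0,0,0,-1]]'|g
```

```text
tool_pos: [0.6569, -0.0818, 0.1421]
contact_force: [-0.1, -0.9, 2.0]
tool_pos: [0.6569, -0.0818, 0.1416]
contact_force: [-1.1, -0.6, 4.5]
tool_pos: [0.657, -0.0818, 0.1412]
contact_force: [-1.0, -1.4, 5.6]
```

Contact at about 6 N, a little high. I back off slightly and compute the arc rows.

```bash
python3 -m jog '[[0,0,0,-0.011,0,-0.010,-1],[0,0,0,0,0,0,-1],[0,0,0,0,0,0,-1]]'|grep -E 'force: \[|pos'
python3 -c "
from h import *
M=edge_goto(32,.07)
P=[np.array([np.cos(a),np.sin(a),0])*.033 for a in np.radians(range(32,123,10))]
for i in range(9): print((M.T@(P[i+1]-P[i])/.03).round(3).tolist())"
```

```text
tool_pos: [0.6569, -0.0817, 0.1413]
contact_force: [-0.8, -1.2, 5.0]
t 16.775 edge [ 0.68  -0.009  0.068] q [ 0.067  0.456  1.466 -0.796  1.61   0.504] F [-0.769 -1.236  5.018] rows [-0.053  0.    -0.017]
[0.072, -0.156, -0.086]
[0.053, -0.173, -0.063]
[0.033, -0.185, -0.04]
[0.012, -0.191, -0.014]
[-0.009, -0.191, 0.011]
[-0.031, -0.186, 0.036]
[-0.051, -0.175, 0.061]
[-0.07, -0.158, 0.083]
[-0.086, -0.137, 0.103]
```

```bash
g(){ grep -E 'force: \[|pos'; }; python3 -m jog '[[0,0,0,-0.01,0,-0.008,-1],[0,0,0,0,0,0,-1],[0,0,0,0,0,0,-1]]'|g
python3 -m jog '[[0,0,0,0.036,-0.078,-0.043,-1],[0,0,0,0.036,-0.078,-0.043,-1],[0,0,0,0.053,-0.173,-0.063,-1]]'|g
python3 -m jog '[[0,0,0,0.033,-0.185,-0.04,-1]]'|g
```

```text
tool_pos: [0.6568, -0.0817, 0.1414]
contact_force: [-1.2, -1.3, 4.0]
tool_pos: [0.6491, -0.0729, 0.1416]
contact_force: [0.5, -1.5, 3.9]
tool_pos: [0.6441, -0.0696, 0.1415]
contact_force: [0.2, -1.2, 4.4]
```

```bash
g(){ grep -E 'force: \[|pos'; }; python3 -m jog '[[0,0,0,0.012,-0.191,-0.014,-1],[0,0,0,-0.009,-0.191,0.011,-1]]'|g
python3 -m jog '[[0,0,0,-0.031,-0.186,0.036,-1],[0,0,0,-0.051,-0.175,0.061,-1]]'|g
python3 -m jog '[[0,0,0,-0.07,-0.158,0.083,-1],[0,0,0,0,0,0,-1]]'|g
python3 - <<'E'
from h import *
edge_goto(112,.07)
for n in('side','scene'): shot(n,n+'4')
crop('side4',245,150,345,250,6,'a'); crop('scene4',290,180,370,240,6,'b')
a=cv2.resize(cv2.imread('pics/a.png'),(400,400));b=cv2.resize(cv2.imread('pics/b.png'),(400,300))
o=np.zeros((400,800,3),np.uint8);o[:,:400]=a;o[:300,400:]=b;cv2.imwrite('pics/ab4.png',o)
E
```

```text
tool_pos: [0.6331, -0.0661, 0.1415]
contact_force: [0.2, 0.4, 3.9]
tool_pos: [0.6215, -0.0667, 0.1415]
contact_force: [-0.2, 0.1, 4.1]
tool_pos: [0.6158, -0.0687, 0.1415]
contact_force: [-0.1, 1.0, 3.6]
t 18.4 edge [0.639 0.004 0.069] q [ 0.09   0.378  1.569 -0.786  1.608  0.536] F [-0.118  0.953  3.644] rows [-0.041  0.024 -0.023]
```

View pics/ab4.png

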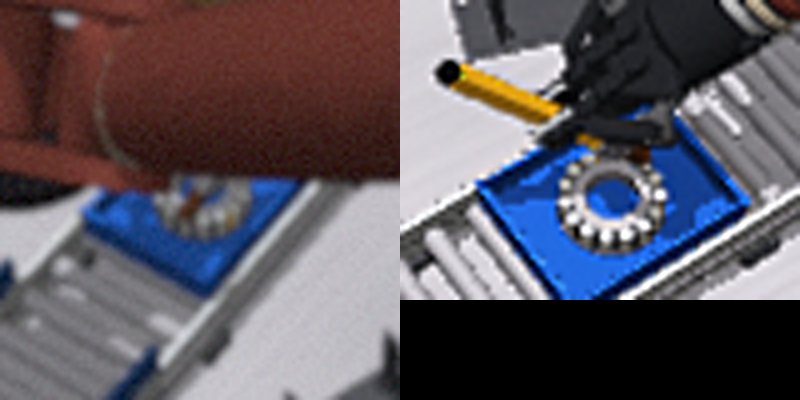

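Side view: the yellow bar is now at the lower right (232,215), where it was lower left before. That is about 80° of turn or more, and the tote is in place. Next I lift and take the brush back to level.

```bash
python3 -m jog '[[0,0,0,-0.766,0,-0.643,-1],[0,0,0,-0.766,0,-0.643,-1],[0,0,0,-0.766,0,-0.643,-1],[0,1,0,0,0,0,-1],[0,1,0,0,0,0,-1]]'|grep pos;python3 -m jog '[[0,1,0,0,0,0,-1],[0,1,0,0,0,0,-1],[0,1,0,0,0,0,-1],[0,1,0,0,0,0,-1],[0,1,0,0,0,0,-1]]'|grep pos;python3 -m jog '[[0,1,0,0,0,0,-1],[0,1,0,0,0,0,-1],[0,1,0,0,0,0,-1],[0,0,0,0,0,0,-1],[0,0,0,0,0,0,-1]]'
cat >> h.py <<'E'
def tcp_goto(p):
    s=status.get_obs();M=R.from_rotvec(s['tool_rot']).as_matrix()
    np.set_printoptions(precision=3,suppress=True);Mt=R.from_rotvec([2.531,1.860,0]).as_matrix()
    print('t',s['t'],s['tool_pos'],'F',s['contact_force'],'rows',M.T@(np.array(p)-s['tool_pos'])/.03,'turn/5deg',np.degrees(R.from_matrix(M.T@Mt).as_rotvec())/5)
E
python3 -c "
from h import *
tcp_goto([.4472,.0418,.14])"
```

```text
tool_pos: [0.6172, -0.0682, 0.2345]
tool_pos: [0.6169, -0.0687, 0.2343]
t: 20.38
tool_pos: [0.6166, -0.0686, 0.2327]
tool_rot: [2.53, 1.86, -0.0]
contact_force: [-0.1, 0.0, 0.4]
opening: 0.012
grip_force: 97.8
t 20.375 [ 0.617 -0.069  0.233] F [-0.135  0.035  0.365] rows [ 1.829 -6.49   3.079] turn/5deg [0.008 0.009 0.001]
```

```bash
python3 -m jog '[[0,0,0,0.26,-0.927,0.44,-1],[0,0,0,0.26,-0.927,0.44,-1],[0,0,0,0.26,-0.927,0.44,-1],[0,0,0,0.26,-0.927,0.44,-1],[0,0,0,0.26,-0.927,0.44,-1]]'|grep pos;python3 -m jog '[[0,0,0,0.26,-0.927,0.44,-1],[0,0,0,0.26,-0.927,0.44,-1],[0,0,0,0,0,0,-1],[0,0,0,0,0,0,-1],[0,0,0,0,0,0,-1]]'|grep pos
python3 - <<'E'
from h import *
tcp_goto([.4474,.0418,.04])
shot('wrist','w5');shot('side','d5')
crop('d5',260,190,410,290,4,'a');a=cv2.imread('pics/a.png');b=cv2.imread('pics/w5.png')[0:400,200:440]
a=cv2.resize(a,(480,320));b=cv2.resize(b,(300,500))
o=np.zeros((500,790,3),np.uint8);o[:320,:480]=a;o[:,490:]=b;cv2.imwrite('pics/ab5.png',o)
E
```

```text
tool_pos: [0.4947, 0.0113, 0.1655]
tool_pos: [0.4481, 0.0414, 0.1402]
t 21.625 [0.448 0.041 0.14 ] F [ 0.341 -0.294 -0.546] rows [ 0.004 -0.032  3.34 ] turn/5deg [ 0.013 -0.005 -0.005]
```

View pics/ab5.png

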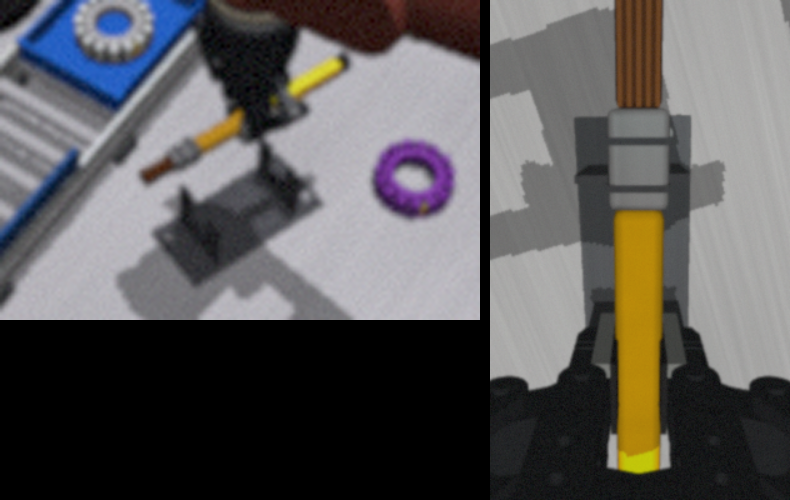

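The brush is held level above the rest, aligned with the notches (side crop: tip (145,172), uprights (185,210) and (265,160)). I lower it.

```bash
python3 -m jog '[[0,0,0,0,-0.03,1,-1],[0,0,0,0,0,1,-1],[0,0,0,0,0,1,-1],[0,0,0,0,0,0.6,-1],[0,0,0,0,0,0,-1]]'; python3 -m jog '[[0,0,0,0,0,0.05,-1],[0,0,0,0,0,0.03,-1],[0,0,0,0,0,0,-1],[0,0,0,0,0,0,-1]]'
```

```text
t: 22.35
tool_pos: [0.445, 0.0418, 0.0298]
tool_rot: [-2.53, -1.858, 0.004]
contact_force: [-0.3, 0.8, -1.3]
opening: 0.0123
grip_force: 98.0
t: 22.85
tool_pos: [0.4464, 0.042, 0.0292]
tool_rot: [2.531, 1.86, 0.001]
contact_force: [-0.0, 0.1, -1.1]
opening: 0.0122
grip_force: 98.0
```

Down to the seat height, about 0.0272.

```bash
python3 -m jog '[[0,0,0,0,0,0.04,-1],[0,0,0,0,0,0,-1],[0,0,0,0,0,0,-1]]'|grep -E 'pos|force: \['; python3 -m jog '[[0,0,0,0,0,0.03,-1],[0,0,0,0,0,0,-1],[0,0,0,0,0,0,-1]]'|grep -E 'pos|force: \['
```

```text
tool_pos: [0.446, 0.042, 0.0275]
contact_force: [0.1, 0.5, -0.6]
tool_pos: [0.4462, 0.042, 0.0272]
contact_force: [-3.5, -0.3, 4.6]
```

```bash
python3 -m jog '[[0,0,0,0,0,0,-0.5],[0,0,0,0,0,0,0],[0,0,0,0,0,0,1],[0,0,0,0,0,0,1],[0,0,0,0,0,0,1]]'; python3 -m jog '[[0,0,0,0,0,0,1],[0,0,0,0,0,0,1],[0,0,0,0,0,-0.3,1],[0,0,0,0,0,-1,1],[0,0,0,0,0,-1,1]]'|grep -E 'pos|open'; python3 -m jog '[[0,0,0,0,0,-1,1],[0,0,0,0,0,-1,1],[0,0,0,0,0,-1,1],[0,0,0,0,0,-1,1],[0,0,0,0,0,-0.5,1]]'|grep pos
python3 - <<'E'
from h import *
shot('wrist','w6')
for f in('w1','w6'):
    a=cv2.imread(f'pics/{f}.png').astype(int);b,g,r=a[...,0],a[...,1],a[...,2]
    m=((r>120)&(g>80)&(b<60)&(r>g)).astype(np.uint8)
    n,l,s,c=cv2.connectedComponentsWithStats(m);k=1+s[1:,4].argmax()
    v,u=np.where(l==k);P=np.array([px2w(f,x,y,.052)[:2] for x,y in zip(u,v)])
    q=P-P.mean(0);d=np.linalg.svd(q,full_matrices=False)[2][0];d*=np.sign(d[1]);e=q@d;w=q@np.array([-d[1],d[0]])
    print(f,len(u),P.mean(0),np.degrees(np.arctan2(d[1],d[0])),e.min(),e.max(),np.ptp(w))
E
```

```text
t: 24.22
tool_pos: [0.4461, 0.042, 0.0266]
tool_rot: [2.532, 1.86, 0.0]
contact_force: [-0.3, 0.4, 0.1]
opening: 0.0856
grip_force: 0.0
tool_pos: [0.446, 0.042, 0.0968]
opening: 0.0855
tool_pos: [0.4469, 0.042, 0.2333]
w1 1298 [0.44535059 0.03823904] 72.77384232918956 -0.09496599520517451 0.05293911094724416 0.013824951801232093
w6 1237 [0.44585654 0.03920307] 72.5639556411242 -0.09611550905210554 0.05196273376130966 0.01341764467623114
```

The brush lies in the notches within 1 mm of its original place. Next: the push.

```bash
python3 -m jog '[[0,0,0,-0.415,0.953,0,1],[0,0,0,-0.415,0.953,0,-1],[0,0,0,-0.415,0.953,0,-1],[0,0,0,-0.415,0.953,0,-1],[0,0,0,-0.415,0.953,0,-1]]'|grep pos; python3 -m jog '[[0,0,0,-0.415,0.953,0,-1],[0,0,0,-0.415,0.953,0,-1],[0,0,0,-0.415,0.953,0,-1],[0,0,0,-0.415,0.953,0,-1],[0,0,-0.88,0,0,0.7,-1]]'|grep pos;python3 -m jog '[[0,0,-0.88,0,0,0.7,-1],[0,0,-0.88,0,0,0,-1],[0,0,-0.88,0,0,0,-1],[0,0,-0.88,0,0,0,-1],[0,0,0,0,0,0,-1]]'
python3 - <<'E'
from h import *
s=status.get_obs();M=R.from_rotvec(s['tool_rot']).as_matrix();print(s['q'],M[:,0])
print((M.T@(np.array([.659,-.142,.055])-s['tool_pos'])/.03).round(3))
shot('side','d7'); shot('scene','s7')
# tote floor/wall blue mask in side, scene
for f in('side0','d7','scene0','s7'):
    a=cv2.imread(f'pics/{f}.png').astype(int);b,g,r=a[...,0],a[...,1],a[...,2]
    m=((b>150)&(r<60)&(g>60)).astype(np.uint8);n,l,st,c=cv2.connectedComponentsWithStats(m)
    print(f,[(st[i].tolist(),c[i].round(1).tolist()) for i in range(1,n) if st[i,4]>60])
E
```

```text
tool_pos: [0.5641, -0.0607, 0.2292]
tool_pos: [0.6598, -0.1436, 0.2099]
t: 27.4
tool_pos: [0.6575, -0.1417, 0.1873]
tool_rot: [-2.13, -2.306, 0.001]
contact_force: [-1.2, 0.6, -1.0]
opening: -0.0002
grip_force: 0.0
[-3.22733877e-01  1.92690174e-01  1.53489112e+00 -3.36544862e-05
  1.41615119e+00 -4.02156190e-01] [-7.93432216e-02  9.96847030e-01  8.06945901e-04]
[-0.018  0.056  4.408]
side0 [([538, 81, 44, 19, 390], [557.9, 90.3]), ([271, 180, 49, 36, 374], [296.8, 197.6]), ([203, 207, 18, 16, 79], [211.7, 214.6]), ([218, 260, 26, 25, 129], [231.7, 271.8]), ([331, 312, 25, 24, 123], [340.6, 325.1])]
d7 [([532, 81, 70, 21, 859], [562.9, 90.6]), ([304, 193, 16, 17, 85], [311.4, 199.8]), ([267, 194, 35, 27, 287], [284.1, 208.2]), ([201, 206, 20, 17, 101], [211.0, 213.7]), ([202, 251, 43, 49, 438], [225.7, 279.2]), ([331, 310, 26, 26, 216], [343.9, 322.3])]
scene0 [([43, 131, 63, 42, 1262], [74.1, 151.1]), ([390, 146, 45, 38, 351], [413.1, 164.9]), ([80, 199, 58, 35, 603], [109.0, 214.7]), ([135, 200, 24, 21, 142], [147.3, 210.5]), ([305, 204, 52, 38, 465], [326.9, 225.1]), ([396, 233, 20, 18, 130], [405.9, 242.4])]
s7 [([43, 131, 63, 42, 1261], [74.0, 151.0]), ([325, 134, 17, 12, 62], [333.7, 140.0]), ([390, 146, 23, 20, 143], [399.8, 154.3]), ([410, 153, 25, 31, 204], [422.2, 172.1]), ([355, 163, 46, 21, 64], [382.1, 171.3]), ([81, 199, 57, 35, 593], [108.9, 214.6]), ([135, 200, 24, 21, 142], [147.3, 210.5]), ([334, 202, 23, 32, 254], [344.5, 216.0]), ([311, 209, 18, 15, 70], [318.4, 216.5]), ([396, 233, 20, 18, 127], [405.8, 242.2])]
```

```bash
g(){ grep -E 'force: \[|pos'; }; python3 -m jog '[[0,0,0,0,0.03,1,-1],[0,0,0,0,0,1,-1],[0,0,0,0,0,1,-1],[0,0,0,0,0,1,-1],[0,0,0,0,0,0.4,-1]]'|g
python3 -m jog '[[0,0,0,0,0,0,-1],[0,0,0,0.33,0,0,-1],[0,0,0,0.33,0,0,-1]]'|g
python3 -m jog '[[0,0,0,0.33,0,0,-1],[0,0,0,0.33,0,0,-1],[0,0,0,0.33,0,0,-1]]'|g
python3 -m jog '[[0,0,0,0.33,0,0,-1],[0,0,0,0.33,0,0,-1],[0,0,0,0.33,0,0,-1]]'|g
```

```text
tool_pos: [0.6575, -0.1413, 0.0539]
contact_force: [0.3, -0.9, 0.1]
tool_pos: [0.6585, -0.1216, 0.0585]
contact_force: [0.4, -0.1, -0.0]
tool_pos: [0.6559, -0.0922, 0.0576]
contact_force: [1.2, -3.3, 2.4]
tool_pos: [0.6527, -0.0623, 0.0567]
contact_force: [2.2, -2.9, 1.8]
```

```bash
g(){ grep -E 'force: \[|pos'; }; python3 -m jog '[[0,0,0,0.33,0,0,-1],[0,0,0,0.33,0,0,-1],[0,0,0,0.33,0,0,-1],[0,0,0,0.33,0,0,-1],[0,0,0,0.33,0,0,-1]]'|g
python3 -m jog '[[0,0,0,0.33,0,0,-1],[0,0,0,0.33,0,0,-1],[0,0,0,0.33,0,0,-1],[0,0,0,0.33,0,0,-1],[0,0,0,0.33,0,0,-1]]'|g
python3 -m jog '[[0,0,0,0.33,0,0,-1],[0,0,0,0.2,0,0,-1],[0,0,0,0.2,0,0,-1],[0,0,0,0.2,0,0,-1]]'|g
```

```text
tool_pos: [0.6486, -0.0128, 0.0565]
contact_force: [2.1, -2.1, 0.4]
tool_pos: [0.6446, 0.0364, 0.0565]
contact_force: [2.2, -2.5, -0.5]
tool_pos: [0.6424, 0.0639, 0.0566]
contact_force: [1.4, -3.2, -0.5]
```

```bash
g(){ grep -E 'force: \[|pos'; }; python3 -m jog '[[0,0,0,0.17,0,0,-1],[0,0,0,0.17,0,0,-1],[0,0,0,0.17,0,0,-1],[0,0,0,0.17,0,0,-1],[0,0,0,0.17,0,0,-1]]'|g
python3 -m jog '[[0,0,0,0.13,0,0,-1],[0,0,0,0.13,0,0,-1]]'|g
python3 -m jog '[[0,0,0,0.1,0,0,-1],[0,0,0,0.1,0,0,-1]]'|g
```

```text
tool_pos: [0.6404, 0.0894, 0.0566]
contact_force: [1.4, -1.2, 0.0]
tool_pos: [0.6398, 0.0971, 0.0566]
contact_force: [2.1, -2.3, -0.8]
tool_pos: [0.6394, 0.1029, 0.0567]
contact_force: [2.3, -2.1, -0.9]
```

```bash
g(){ grep -E 'force: \[|pos'; }; for i in 1; do python3 -m jog '[[0,0,0,0.08,0,0,-1],[0,0,0,0.08,0,0,-1]]'|g
python3 -m jog '[[0,0,0,0.08,0,0,-1],[0,0,0,0,0,0,-1]]'|g
python3 -m jog '[[0,0,0,0.08,0,0,-1],[0,0,0,0,0,0,-1]]'|g; done
```

```text
tool_pos: [0.639, 0.1077, 0.0567]
contact_force: [0.9, -2.0, -0.7]
tool_pos: [0.6385, 0.1104, 0.0567]
contact_force: [0.6, -0.7, 0.5]
tool_pos: [0.6384, 0.1126, 0.0566]
contact_force: [0.4, -1.2, 1.4]
```

```bash
g(){ grep -E 'force: \[|pos'; }; 
python3 -m jog '[[0,0,0,0.07,0,0,-1],[0,0,0,0,0,0,-1]]'|g
python3 -m jog '[[0,0,0,0.07,0,0,-1],[0,0,0,0,0,0,-1]]'|g
python3 -m jog '[[0,0,0,0.07,0,0,-1],[0,0,0,0,0,0,-1]]'|g
```

```text
tool_pos: [0.6383, 0.1145, 0.0566]
contact_force: [-0.2, -1.2, 0.7]
tool_pos: [0.6387, 0.1148, 0.0567]
contact_force: [0.4, -7.9, -0.8]
tool_pos: [0.6396, 0.1153, 0.0568]
contact_force: [4.4, -11.9, -0.9]
```

Firm stop at y≈0.115, 11 N, just where the end stop was expected. I back off and check numerically.

```bash
g(){ grep -E 'force: \[|pos'; }; 
python3 -m jog '[[0,0,0,-0.07,0,0,-1],[0,0,0,-0.3,0,0,-1],[0,0,0,-0.8,0,0,-1],[0,0,0,-0.5,0,-0.6,-1],[0,0,0,-1,0,-1,-1]]'|g
python3 -m jog '[[0,0,0,-1,0,-1,-1],[0,0,0,-1,0,-1,-1],[0,0,0,-0.5,0,-1,-1],[0,0,0,0,0,-1,-1],[0,0,0,0,0,0,-1]]'|g
python3 - <<'E'
from h import *
np.set_printoptions(precision=4,suppress=True)
shot('side','d9');shot('scene','s9');shot('wrist','w9')
Y=np.array([-.0820,.9966,0]);home=np.array([C[0],C[1],0])+.2255*Y
print('expected home',home)
for f in('d9','s9','w9'):
    a=cv2.imread(f'pics/{f}.png').astype(int);b,g,r=a[...,0],a[...,1],a[...,2]
    c=w2px(f,[*home[:2],.07]);V,U=np.mgrid[:400,:640]
    m=(np.minimum(r,g)>110)&(np.hypot(U-c[0],V-c[1])<35)&(abs(r-b)<50)
    print(f,c,m.sum(), px2w(f,U[m].mean(),V[m].mean(),.07) if m.any() else None)
# brush again
f='s9'
a=cv2.imread('pics/s9.png').astype(int);b,g,r=a[...,0],a[...,1],a[...,2]
m=((r>120)&(g>80)&(b<60)&(r>g)).astype(np.uint8);n,l,s,cc=cv2.connectedComponentsWithStats(m);print([(s[i].tolist()) for i in range(1,n) if s[i,4]>50], w2px('s9',[.4455,.0385,.052]))
E
```

```text
tool_pos: [0.6437, 0.038, 0.1048]
contact_force: [0.6, -0.8, 0.7]
tool_pos: [0.6524, -0.0373, 0.2299]
contact_force: [-0.3, 0.5, -0.4]
expected home [0.6331 0.1979 0.    ]
d9 [249.778  247.8557] 1012 [0.6522 0.1777 0.07  ]
s9 [381.1747 187.7426] 1540 [0.6223 0.1715 0.07  ]
w9 [ 319.9395 -155.8663] 0 None
[] [318.1627 173.8195]
```

Run:
```python
from h import *
Y=np.array([-.0820,.9966]);X=np.array([Y[1],-Y[0]])
def ortho(f,z,ys,xs):
    F,cx,cy,M,t=cal(f)
    xx,yy=np.meshgrid(xs,ys);P=np.stack([C[0]+xx*X[0]+yy*Y[0],C[1]+xx*X[1]+yy*Y[1],np.full_like(xx,z)],-1)
    c=P@M.T+t;return cv2.remap(cv2.imread(f'pics/{f}.png'),(cx+F*c[...,0]/c[...,2]).astype(np.float32),(cy+F*c[...,1]/c[...,2]).astype(np.float32),1)
xs=np.arange(-.07,.07,.001);h=np.arange(-.085,.085,.001)
for a,b in(('side0','d9'),('scene0','s9')):
    T=ortho(a,.07,h,xs)[:,12:-12];I=ortho(b,.07,np.arange(.05,.33,.001),xs)
    for nm,t in(('tote',T),('brg',T[45:125,18:98])):
        r=cv2.matchTemplate(I,t,cv2.TM_CCOEFF_NORMED);_,v,_,p=cv2.minMaxLoc(r)
        off=85 if nm=='tote' else 40
        print(a,nm,v,'shift y',.05+(p[1]+off)*.001,'x',(p[0]-(12 if nm=='tote' else 30))*.001)
a=cv2.imread('pics/d9.png').astype(int);a0=cv2.imread('pics/side0.png').astype(int)
for q in(a0,a):
    m=((q[...,2]>120)&(q[...,1]>80)&(q[...,0]<70)).astype(np.uint8);m[:,:300]=0;m[:225]=0;m[280:]=0;m[:,375:]=0
    v,u=np.where(m);print(len(u),u.mean(),v.mean(),u.min(),u.max())
```

```text
side0 tote 0.9064101576805115 shift y 0.22799999999999998 x 0.005
side0 brg 0.9691407084465027 shift y 0.22899999999999998 x 0.005
scene0 tote 0.8332937359809875 shift y 0.22799999999999998 x 0.005
scene0 brg 0.9224659204483032 shift y 0.22899999999999998 x 0.005
225 340.22222222222223 246.32 321 363
227 339.23348017621146 246.72687224669605 306 363
```

Tote and bearing moved together by 228 mm onto the stop, and the brush is in place, so I hand in.

```bash
python3 -c "
from station import finish_job,status
print(status.get_obs()['t']);print(finish_job())"
```

```text
35.025
the job is handed in; nothing more can be done
None
```

The job is done and handed in at 35 s of the 69 s allowed: brush loaded at about 3.7 N, cage turned roughly 80° (judged by eye from the yellow bar), brush back in its notches within about 1 mm, and the tote home against the end stop with the bearing in it.

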